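# Screw the filler cap back on the lathe's oil tank

## Task

The oil tank of the lathe has been topped up and must be closed: fetch the yellow filler cap from the bench, set it level on the filler neck and, pressing only lightly, turn it backwards (anticlockwise from above) until you feel it drop into the thread. Then screw it clockwise until it is fully home and stays down, and let go of it. Never force the cap, neither down nor against its stops, and do not disturb the other things on the bench.

Things in the scene. Friction and masses are not known exactly. Their poses are not given: they have to be found in the camera images.
- cap_mid (a point): Centre of the yellow filler cap with a black top disc: round, 54 mm across its skirt (grip ribs add 0.6 mm), 36 mm high, 50 g, loose on the bench, open side down. On the axis, half-way up: 18 mm above the cap's lower edge. z is the cap's axis, up.
- cap_lugs (a point): Inside the cap on its axis, 6 mm above its lower edge, at the undersides of its three lugs: equal, 120 degrees apart, 5 mm wide, 4 mm high, pointing inwards. Where they lie round the cap cannot be seen from outside. The skirt is 48 mm wide inside, the ceiling 22 mm above the lower edge.
- neck_base (a point): On the filler neck's axis, level with the green tank's flat top (110 mm above the bench); z up. Neck: aluminium, upright, 28 mm high, 45 mm across its thread, 1.5 mm sideways play to the cap. Height of the cap's centre above this point: 36.5 mm standing on the ramps, 27.5 mm dropped into the thread, 24.5 mm screwed home.
- neck_ramps (a point): On the neck's axis, level with the tops of its 3 thread ramps. Each is level on top, 82 degrees long, its underside falls 4.5 mm clockwise (seen from above); at its clockwise end an upright rib 3 mm higher stops lugs above and below. Gaps of 28 degrees between rib and next ramp. Where they start varies and no pose tells. Backwards by at most 90 degrees, the lugs meet the ribs in the gaps.
- neck_seal (a point): On the neck's axis, top of the sprung rubber seal ring (31 mm wide, 31 mm above the tank's top) that the dropped cap's ceiling rests on: 1.5 N to start moving, then 1.2 N per mm. From the drop, clockwise, the lugs run under the ramps and draw the cap down 3 mm against it: home after 55 to 70 degrees, stopped hard by the ribs after 80 to 95.
- tank: The oil tank, fixed to the bench: green box 110 (x) by 200 (y) by 110 mm high; origin at the centre of its underside, axes along its sides. The filler neck stands 55 mm from the centre towards its -y end; a pump head with a black pull knob, 40 mm high, stands 62 mm from the centre towards its +y end, 117 mm from the neck.
- tin: Bystander: round blue tin, 63 mm across, 34 mm high; origin under its centre.
- centre: Bystander: steel live centre standing on end, 46 mm across, 68 mm high, pointed; origin under its centre.
- crank: Bystander: small crankshaft on a wooden rest 150 (x) by 70 mm, 70 mm high; origin under the middle of the rest.
- dial: Bystander: dial indicator with a yellow face on a black magnetic base 50 by 58 mm, 180 mm high, the dial 55 mm to its +y side; origin under the base.
- key: Bystander: T-shaped steel chuck key lying flat, 112 mm long along its x, cross bar 115 mm along its y, 15 mm high; origin at bench level near the cross bar.
- oiler: Bystander: red oil can, 68 mm across, 165 mm high with its thin spout reaching 70 mm to its +y side; origin under its centre.
- chuck: Bystander: three-jaw steel chuck lying face up, 100 mm across, 67 mm high; origin under its centre.

How it is judged:
By the outcome, as a careful person would: the job done as asked, in the order asked, and still so for the second after the job is handed in, with the robot touching nothing.
It also fails if it takes over 61 s, if anything falls off the work surface, if the arm or the gripper's body presses on something with over 40 N, if the wrist force passes 120 N, or if a joint passes its speed limit or range.

## Robot

A 6-joint arm with a two-finger parallel gripper is mounted at the origin on the work surface. World frame = base frame: x ahead of the robot, y to its left, z up, the work surface at z = 0. Lengths are in mm, angles in rad, forces in N, time in s.
With the tool pointing down it reaches from about 325 to 900 mm from the base axis. Payload 6.1 kg.
Tool frame: the origin (TCP) lies midway between the tips of the shut fingers; the grasp point (between the pads) lies 19 mm behind it (manip.grip_point_offset is the distance from the TCP to the grasp point, in mm); z points along the fingers, y is the direction in which the jaws open and shut (so a half turn about z gives the same grasp; the last joint's range is limited). The gripper opens to 85 mm and grips with 20 to 120 N. Pads are 22 mm wide; open, the fingers measure 114 mm over their backs; the gripper's body (76 mm by 85 mm) begins 54 mm behind the grasp point. The pads swing forward as they close: fully open they stand 13 mm farther back than shut.
Start: joints at [-1.469, 0.22, 1.526, -0, 1.395, -0.126], TCP at [141.14, -608.847, 231.3] pointing down, gripper open.
Joint ranges: [-2.98, 2.98], [-0.91, 2.08], [0.09, 2.57], [-1.24, 4.39], [0.2, 2.65], [-2.68, 2.68]. Speed limits (rad/s): [2.57, 2.57, 3.01, 3.14, 3.14, 3.14].

## Interface

Orientations are given as [roll, pitch, yaw] about the fixed x, y, z axes, in that order (R = Rz(yaw) Ry(pitch) Rx(roll)).
In Python, from plant import manip gives the robot as it stands.
- The arm moves only by the tool send_rows, never from a script. Its argument "targets" is a list of rows, each a list of 2 entries, a list of its own where there are three numbers: the shift along the tool's x, y, z in units of 30 mm (1.0 is 30 mm), then the turn about the tool's z in units of 5 degrees (1.0 is 5 degrees). In form: [[[tx, ty, tz], twist], ...]. A call has 1 to 5 rows; each row is the pose to reach, as a shift and turn from the pose commanded when the call began, along the tool's axes at that moment; what a row does not reach only later rows make up. A row lasts 1/10 s, in which the tool goes at most 50 mm and 8.59 degrees, less where a joint would pass 70% of its speed; a pose out of reach is approached as far as the arm can. A call with a gripper value outside its range is refused whole. "fingers" is the closure, from 0 (fully open) to 1 (shut), set as the call begins (left out, the last holds). The fingers move at their own pace and stop on an object; the grip force is fixed at half the most. Time passes only in rows, so rows that repeat a pose let the fingers close. It gives the time, the measured TCP pose, the force and the opening at its end, in the units of the state.
- manip.sense(): the state, without advancing time (a new reading comes with each control period).
- manip.grab_frame(name): name is "side" or "top" or "wrist"; returns a dict with "color" (384x512x3 uint8, red, green, blue), "camera_matrix" (3x3 intrinsics, pixels), "rvec" (rotation vector, rad) and "tvec" (3), from world to camera coordinates, as OpenCV has them; the wrist camera has in their place "tool_from_camera" (4x4, takes a point from camera to tool coordinates, whose origin is the TCP and whose axes are the flange's). Camera axes: x right, y down, z forward; pixel columns grow to the right and rows downward; lengths in mm; the calibration is good to about 2 mm. A picture is of the moment at which its call begins: read the wrist's pose just before it. There is no depth.
- manip.sign_off(): hands the job in, once; it reports no verdict.
The state is a dict: "time": time; "joint_positions": joint angles; "qvel": joint speeds; "effort": joint torques, N m; "tcp_pos": TCP position; "ee_rot": TCP orientation; "ft_force": force on the tool from outside, world axes, zero at the start; "wrist_torque": the same for the moment, N m; "width": finger opening in mm.
Only numpy, scipy, OpenCV 4.12 (cv2) and the standard library are available. Lean on these libraries where they do the work, as an engineer would, in place of code of your own. Each camera call takes 0.05 s, during which the arm holds its last target.

## Working session

There is one attempt and no reset: what is moved stays moved. The work goes in short steps, Python scripts to look and compute and a tool call to move; the robot and the scene stay as the last step left them, time stands still between calls to the robot, and variables do not carry over. Pictures are saved under pics/ and viewed, and the job is handed in when it is done.

Besides the shell and the picture viewer there is one more tool, called as name([rows], argument=value, ...), one row to a line, values as JSON. send_rows: Moves the arm, as the interface text tells. Its arguments: {"type":"object","properties":{"targets":{"type":"array"},"fingers":{"type":"number"}},"required":["targets"]}

```bash
ls; mkdir -p pics
python3 - <<'E'
from plant import manip
import cv2,numpy as np
s=manip.sense(); print({k:np.round(v,3).tolist() for k,v in s.items()})
for n in ("side","top","wrist"):
    f=manip.grab_frame(n); cv2.imwrite(f"pics/{n}0.png",f["color"][:,:,::-1])
    print(n,{k:np.round(v,3).tolist() for k,v in f.items() if k!="color"})
print(manip.grip_point_offset)
E
```

```text
pics
{'time': 0.0, 'joint_positions': [-1.469, 0.221, 1.528, 0.0, 1.395, -0.126], 'qvel': [0.001, -0.002, -0.0, -0.0, 0.001, -0.001], 'effort': [-0.001, -49.691, -38.94, -0.0, 0.011, -0.0], 'tcp_pos': [141.084, -608.248, 230.188], 'ee_rot': [-3.14, -0.0, 0.228], 'ft_force': [-0.488, -0.279, 0.097], 'wrist_torque': [0.003, -0.026, -0.001], 'width': 85.159}
side {'camera_matrix': [[465.256, 0.0, 266.933], [0.0, 465.256, 197.536], [0.0, 0.0, 1.0]], 'rvec': [0.856, -2.278, 1.312], 'tvec': [454.752, 255.878, 997.603]}
top {'camera_matrix': [[430.989, 0.0, 252.123], [0.0, 430.989, 190.618], [0.0, 0.0, 1.0]], 'rvec': [2.174, -2.143, 0.14], 'tvec': [49.704, 553.688, 1493.93]}
wrist {'camera_matrix': [[275.727, 0.0, 257.65], [0.0, 275.727, 191.809], [0.0, 0.0, 1.0]], 'tool_from_camera': [[-0.0, -0.96, -0.28, 71.206], [1.0, 0.0, -0.0, -1.133], [0.0, -0.28, 0.96, -142.747], [0.0, 0.0, 0.0, 1.0]]}
18.700000000000003
```

View pics/side0.png

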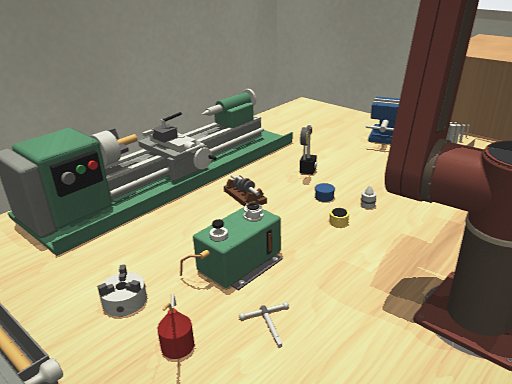

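View pics/top0.png

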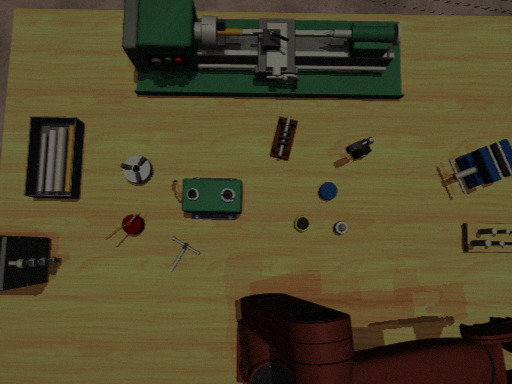

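View pics/wrist0.png

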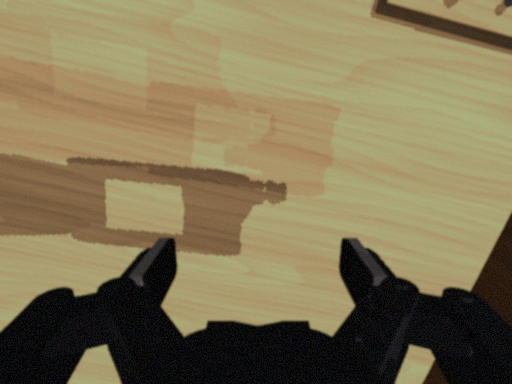

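The side view shows the yellow cap at about (339,217), the neck at (254,212) and the pump knob at (218,228). In the top view they are at (302,224), (228,195) and (193,194). The blue tin is at (328,191) and the live centre at (341,228), both close to the cap. Next I'll measure positions.

```bash
cat > h.py <<'E'
from plant import manip
import cv2,numpy as np
from scipy.spatial.transform import Rotation as R
def ray(f,uv,pose=None):
    K=f["camera_matrix"]; d=np.linalg.inv(K)@np.array([uv[0],uv[1],1.])
    if "rvec" in f:
        Rm=cv2.Rodrigues(np.array(f["rvec"],float))[0]; t=np.array(f["tvec"],float).ravel()
        return -Rm.T@t, Rm.T@d
    T=np.array(f["tool_from_camera"]); p,rot=pose
    Rw=R.from_euler('xyz',rot).as_matrix()
    return np.array(p)+Rw@T[:3,3], Rw@(T[:3,:3]@d)
def onz(f,uv,z,pose=None):
    o,d=ray(f,uv,pose); return o+d*(z-o[2])/d[2]
def two(r1,r2):
    (a,u),(b,v)=r1,r2
    A=np.c_[u,-v]; s=np.linalg.lstsq(A,b-a,rcond=None)[0]
    p,q=a+u*s[0],b+v*s[1]; return (p+q)/2,np.linalg.norm(p-q)
E
python3 - <<'E'
from h import *
fs={n:manip.grab_frame(n) for n in("side","top")}
for n,uv0,sz in(("top",(265,210),70),("side",(270,220),100)):
    im=fs[n]["color"][:,:,::-1]
    c=im[uv0[1]-sz*3//4:uv0[1]+sz*3//4,uv0[0]-sz:uv0[0]+sz]
    cv2.imwrite(f"pics/{n}z.png",cv2.resize(c,None,fx=700/(2*sz),fy=700/(2*sz),interpolation=cv2.INTER_CUBIC))
    print(n,uv0[0]-sz,uv0[1]-sz*3//4,700/(2*sz))
# yellow
    hsv=cv2.cvtColor(np.ascontiguousarray(im),cv2.COLOR_BGR2HSV)
    for (lo,hi,nm) in (((20,150,60),(35,255,255),'yel'),((100,120,30),(125,255,255),'blue'),((60,80,20),(90,255,255),'green')):
        m=cv2.inRange(hsv,lo,hi); k,l,st,ce=cv2.connectedComponentsWithStats(m)
        for i in range(1,k):
            if st[i,4]>15: print(nm,st[i],ce[i].round(1))
f=fs["top"]
print("cap",onz(f,(302,224),36),"neck",onz(f,(228,195),138),"knob",onz(f,(193,194),150),"tin",onz(f,(328,191),34),"ctr",onz(f,(341,228),60))
E
```

```text
top 195 158 5.0
yel [218  28  24   4  65] [231.4  29.8]
yel [ 65 125   8  67 172] [ 69.  158.3]
yel [294 216  17  16  84] [302.3 223.2]
blue [500 140  12  28 163] [506.8 150.7]
blue [479 147  21  34 274] [489.3 163.8]
blue [458 154  16  13  80] [468. 159.]
blue [474 173  10  12  57] [478.1 179.1]
blue [320 183  17  16 219] [327.9 190.5]
green [ 137    0   57   47 2518] [164.9  22.6]
green [225  20  33   9 277] [241.6  23.7]
green [ 295   21  103   20 1255] [353.3  28.3]
green [353  42  36   8 254] [370.3  45.2]
green [ 135   43  268   53 5301] [279.3  82. ]
green [164  57   8   4  20] [167.5  58.5]
green [ 182  179   60   33 1541] [211.5 195.2]
side 170 145 3.5
yel [330 215  19  12  85] [338.8 221.4]
blue [376  97  24   3  29] [387.6  97.9]
blue [371 103  27  25 453] [384.3 112.7]
blue [369 129  24  15 229] [380.1 136.3]
blue [315 184  20  18 291] [324.3 192.1]
green [215  92  38  36 837] [235.  110.1]
green [   8  128  284  127 8264] [118.  183.2]
green [ 75 165  11   9  81] [ 80.3 168.9]
green [ 193  208   87   79 3404] [236.5 245. ]
cap [ 437.18727568 -119.11558739   36.        ] neck [524.14995219 137.39345847 138.        ] knob [524.38914775 251.27047412 150.        ] tin [ 555.58029225 -211.77841909   34.        ] ctr [ 424.12947595 -250.96974959   60.        ]
```

View pics/topz.png

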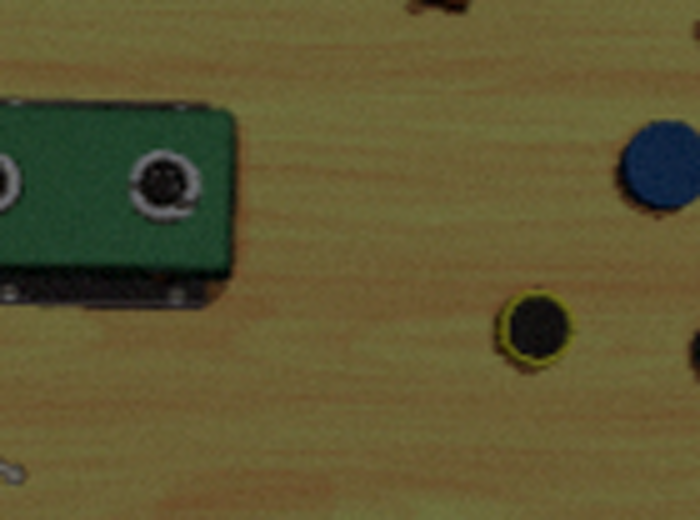

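View pics/sidez.png

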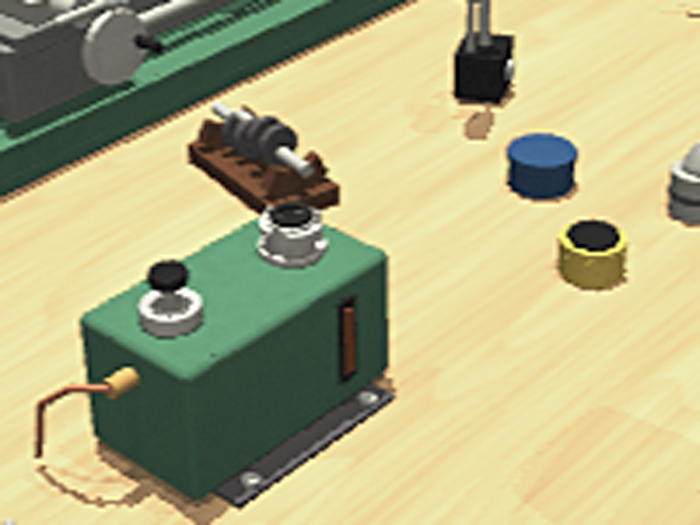

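The top view puts the cap centre at (302.2,223.6) and the neck bore at (227.8,195). First I hover over the cap with the wrist camera and turn the tool to a yaw of about 1.28 on the way.

```bash
cat >> h.py <<'E'
def go(p,yaw=None,q=False):
    s=manip.sense(); c=np.array(s["tcp_pos"]); Rw=R.from_euler('xyz',s["ee_rot"]).as_matrix()
    d=Rw.T@(np.array(p)-c)/30
    y0=s["ee_rot"][2]; tw=0 if yaw is None else -np.degrees((yaw-y0+np.pi)%(2*np.pi)-np.pi)/5
    print("t",round(s["time"],2),"tcp",c.round(2),"rot",np.round(s["ee_rot"],4),"j6",round(s["joint_positions"][5],3),"F",np.round(s["ft_force"],2),"T",np.round(s["wrist_torque"],3),"w",round(s["width"],2))
    print("shift",d.round(3),"twist",round(tw,3))
E
python3 -c "
from h import *
go((437,-119,140),1.28)"
```

```text
t 0.25 tcp [ 141.13 -608.57  230.76] rot [-3.1407e+00 -1.0000e-04  2.2790e-01] j6 -0.126 F [ 0.16 -0.39  0.39] T [ 0.039  0.004 -0.043] w 85.24
shift [ 13.294 -13.667   3.04 ] twist -12.057
```

send_rows([
  [[13.3,-13.7,2.0],-12],
  [[13.3,-13.7,2.0],-12],
  [[13.3,-13.7,2.0],-12],
  [[13.3,-13.7,2.0],-12],
  [[13.3,-13.7,2.0],-12],
])

```text
time: 0.75
tcp_pos: [270.2, -394.2, 205.0]
ee_rot: [3.141, -0.0, 0.983]
ft_force: [1.0, -0.2, -0.4]
width: 85.5
```

```bash
python3 -c "
from h import *
go((437,-119,140),1.28)"
```

```text
t 0.75 tcp [ 270.16 -394.17  205.02] rot [ 3.1413 -0.      0.9834] j6 -0.548 F [ 1.01 -0.24 -0.4 ] T [-0.056 -0.01   0.019] w 85.53
shift [10.717 -0.455  2.167] twist -3.399
```

send_rows([
  [[10.6,-0.5,2.1],-3.4],
  [[10.6,-0.5,2.1],-3.4],
  [[10.6,-0.5,2.1],-3.4],
  [[10.6,-0.5,2.1],-3.4],
  [[10.6,-0.5,2.1],-3.4],
])

```text
time: 1.25
tcp_pos: [397.6, -184.6, 156.7]
ee_rot: [3.14, 0.0, 1.274]
ft_force: [1.0, -1.0, -0.4]
width: 85.4
```

```bash
python3 -c "
from h import *
go((437,-119,140),1.28)"
```

```text
t 1.25 tcp [ 397.62 -184.6   156.69] rot [3.1405e+00 4.0000e-04 1.2742e+00] j6 -0.318 F [ 1.02 -1.03 -0.36] T [-0.051 -0.06   0.016] w 85.36
shift [2.475 0.616 0.556] twist -0.066
```

send_rows([
  [[2.4,0.6,0.5],0],
  [[2.4,0.6,0.5],0],
  [[2.4,0.6,0.5],0],
  [[2.4,0.6,0.5],0],
])

```text
time: 1.65
tcp_pos: [435.0, -122.5, 141.6]
ee_rot: [-3.141, 0.0, 1.276]
ft_force: [0.7, -0.9, 0.3]
width: 85.5
```

Run:
```python
from h import *
go((437,-119,140),1.28)
s=manip.sense(); pose=(s["tcp_pos"],s["ee_rot"])
f=manip.grab_frame("wrist"); cv2.imwrite("pics/w1.png",f["color"][:,:,::-1])
hsv=cv2.cvtColor(f["color"],cv2.COLOR_RGB2HSV)
m=cv2.inRange(hsv,(20,150,60),(35,255,255)); k,l,st,ce=cv2.connectedComponentsWithStats(m)
for i in range(1,k):
    if st[i,4]>100: print(st[i],ce[i])
```

```text
t 1.65 tcp [ 435.02 -122.45  141.63] rot [-3.1411e+00  4.0000e-04  1.2765e+00] j6 -0.154 F [ 0.72 -0.86  0.34] T [0.047 0.009 0.045] w 85.46
shift [0.129 0.03  0.054] twist -0.04
[ 235  154   57   58 1014] [262.32741617 177.04733728]
```

View pics/w1.png

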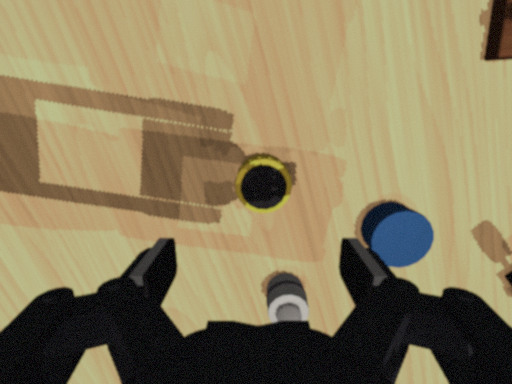

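The cap's black disc is at about (264,186) in the wrist view, upright and between the fingers. The tin is at (400,235) and the live centre at (287,300), both clear of the fingers.

```bash
cat >> h.py <<'E'
def pose():
    s=manip.sense(); return (s["tcp_pos"],s["ee_rot"])
def ell(m,mn=100):
    cs,_=cv2.findContours(m,cv2.RETR_EXTERNAL,cv2.CHAIN_APPROX_NONE)
    return [cv2.fitEllipse(c) for c in cs if len(c)>20 and cv2.contourArea(c)>mn]
E
python3 - <<'E'
from h import *
P=pose(); f=manip.grab_frame("wrist")
hsv=cv2.cvtColor(f["color"],cv2.COLOR_RGB2HSV)
m=cv2.inRange(hsv,(0,0,0),(180,255,50)); m[:, :225]=0; m[:,305:]=0; m[:150]=0;m[225:]=0
for e in ell(m): print(e, onz(f,e[0],36,P))
f2=manip.grab_frame("top"); print(onz(f2,(302.2,223.6),36))
f3=manip.grab_frame("side"); im=f3["color"]
hsv=cv2.cvtColor(im,cv2.COLOR_RGB2HSV); m=cv2.inRange(hsv,(0,0,0),(180,255,50)); m[:, :325]=0; m[:,355:]=0; m[:205]=0;m[235:]=0
for e in ell(m,20): print('side',e, onz(f3,e[0],36))
E
```

```text
((262.8712158203125, 185.548583984375), (40.643497467041016, 43.18915939331055), 85.34419250488281) [ 440.76273044 -118.95862866   36.        ]
[ 438.59950225 -119.8188922    36.        ]
side ((338.89215087890625, 211.9254913330078), (7.7052001953125, 13.697412490844727), 94.14292907714844) [ 440.79168112 -115.67256173   36.        ]
```

```bash
python3 -c "
from h import *
go((440.5,-119,75),1.28)"
```

```text
t 1.85 tcp [ 434.93 -123.9   142.09] rot [3.1409e+00 3.0000e-04 1.2726e+00] j6 -0.154 F [-1.22  0.35 -0.05] T [-0.013 -0.014 -0.   ] w 85.27
shift [0.211 0.128 2.236] twist -0.084
```

send_rows([
  [[0.2,0.15,2.2],0],
  [[0.2,0.15,2.2],0],
  [[0.2,0.15,2.2],0],
  [[0.2,0.15,2.2],0],
])

```text
time: 2.25
tcp_pos: [441.2, -119.1, 76.2]
ee_rot: [3.142, 0.0, 1.273]
ft_force: [0.3, 0.1, 0.9]
width: 85.3
```

Run:
```python
from h import *
for k in range(3):
    P=pose(); f=manip.grab_frame("wrist")
    hsv=cv2.cvtColor(f["color"],cv2.COLOR_RGB2HSV)
    m=cv2.inRange(hsv,(0,0,0),(180,255,50)); m[:, :210]=0; m[:,330:]=0; m[:110]=0;m[240:]=0
    for e in ell(m,400): print(np.round(P[0],2),np.round(P[1],4),e, onz(f,e[0],36,P))
cv2.imwrite("pics/w2.png",f["color"][:,:,::-1])
```

```text
[ 441.16 -119.13   76.24] [3.1415e+00 1.0000e-04 1.2732e+00] ((258.2740173339844, 215.6201171875), (50.994075775146484, 58.176639556884766), 87.06926727294922) [ 441.37632332 -117.92536234   36.        ]
[ 441.95 -119.36   77.05] [3.1396e+00 4.0000e-04 1.2734e+00] ((256.6137390136719, 215.30303955078125), (51.290931701660156, 57.97409439086914), 86.91765594482422) [ 441.08226119 -117.90587727   36.        ]
[ 442.25 -119.38   77.37] [3.1388e+00 4.0000e-04 1.2735e+00] ((256.2283935546875, 215.2425537109375), (51.22699737548828, 57.71063995361328), 86.48578643798828) [ 441.13558133 -117.93313721   36.        ]
```

View pics/w2.png

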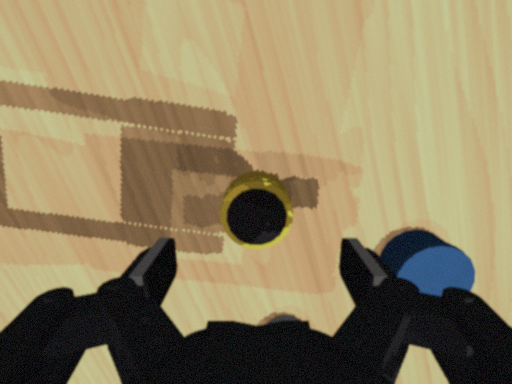

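send_rows([
  [[0.03,-0.03,1.0],0],
  [[0.03,-0.03,1.8],0],
  [[0.03,-0.03,2.2],0],
  [[0.03,-0.03,2.4],0],
  [[0.03,-0.03,2.4],0],
])

```text
time: 2.9
tcp_pos: [440.7, -117.3, 3.9]
ee_rot: [-3.142, 0.0, 1.274]
ft_force: [-0.4, 0.6, 0.1]
width: 85.5
```

Run:
```python
from h import *
go((441.2,-118,4))
f=manip.grab_frame("wrist");cv2.imwrite("pics/w3.png",f["color"][:,:,::-1])
go((441.2,-118,4))
```

```text
t 2.9 tcp [ 440.75 -117.31    3.88] rot [-3.1415  0.      1.2745] j6 -0.137 F [-0.4   0.56  0.1 ] T [-0.02   0.037  0.01 ] w 85.52
shift [-0.018  0.021 -0.004] twist 0
t 2.95 tcp [ 441.21 -117.5     4.43] rot [3.1407e+00 1.0000e-04 1.2745e+00] j6 -0.137 F [ 0.44  0.05 -0.24] T [ 0.008 -0.016  0.012] w 85.45
shift [-0.016  0.004  0.014] twist 0
```

View pics/w3.png

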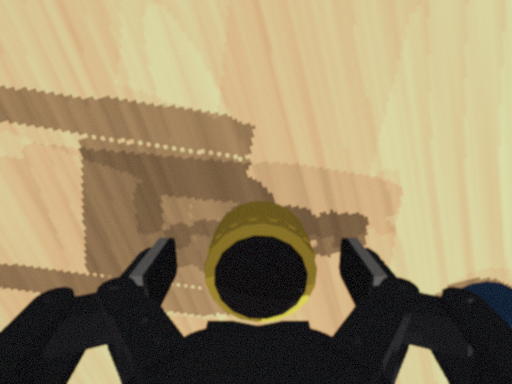

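The cap sits centred between the pads, with its disc at (261,276). Closing now.

send_rows([
  [[0,0,0],0],
  [[0,0,0],0],
  [[0,0,0],0],
  [[0,0,0],0],
  [[0,0,0],0],
], fingers=1)

```text
time: 3.45
tcp_pos: [441.5, -117.6, 5.1]
ee_rot: [3.14, 0.0, 1.275]
ft_force: [-1.9, 0.9, 7.8]
width: 52.7
```

Run:
```python
from h import *
go((441.2,-118,4))
f=manip.grab_frame("wrist");cv2.imwrite("pics/w4.png",f["color"][:,:,::-1])
go((441.2,-118,4))
```

```text
t 3.45 tcp [ 441.54 -117.6     5.1 ] rot [3.1398e+00 3.0000e-04 1.2746e+00] j6 -0.137 F [-1.9   0.89  7.8 ] T [ 0.12   0.346 -0.029] w 52.68
shift [-0.016 -0.007  0.037] twist 0
t 3.5 tcp [ 441.58 -117.6     5.12] rot [3.1397e+00 3.0000e-04 1.2747e+00] j6 -0.137 F [-1.18  1.33  7.26] T [ 0.072  0.364 -0.007] w 52.58
shift [-0.016 -0.008  0.037] twist 0
```

View pics/w4.png

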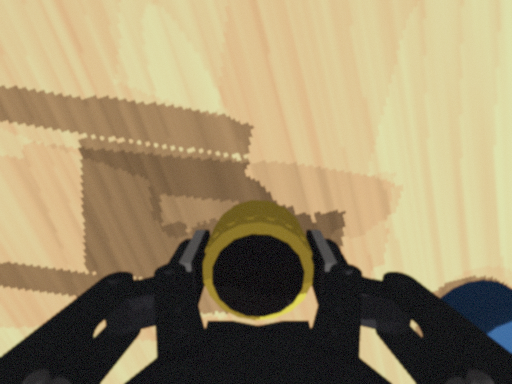

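The cap is gripped, with a width reading of 52.6 that has stopped changing. It was touching the bench at a TCP z reading of about 5.1, so the cap middle is about 13 mm above the TCP. Next I lift.

send_rows([
  [[0,0,-0.4],0],
  [[0,0,-1.6],0],
  [[0,0,-3.2],0],
  [[0,0,-4.8],0],
  [[0,0,-6.4],0],
])

```text
time: 4.0
tcp_pos: [440.1, -116.9, 198.5]
ee_rot: [3.141, 0.0, 1.275]
ft_force: [0.7, 0.4, -0.5]
width: 52.5
```

```bash
python3 -c "
from h import *
go((515,97,195),1.28)"
```

```text
t 4.0 tcp [ 440.15 -116.95  198.52] rot [3.1408e+00 1.0000e-04 1.2745e+00] j6 -0.137 F [ 0.73  0.42 -0.48] T [-0.051 -0.032  0.004] w 52.52
shift [7.549 0.304 0.117] twist -0.063
```

send_rows([
  [[7.5,0.3,0.1],0],
  [[7.5,0.3,0.1],0],
  [[7.5,0.3,0.1],0],
  [[7.5,0.3,0.1],0],
  [[7.5,0.3,0.1],0],
])

```text
time: 4.5
tcp_pos: [515.4, 98.9, 193.9]
ee_rot: [3.14, -0.001, 1.277]
ft_force: [0.6, 0.0, -0.6]
width: 52.8
```

send_rows([
  [[0,0,0],0],
  [[0,0,0],0],
])

```text
time: 4.7
tcp_pos: [514.6, 95.6, 193.2]
ee_rot: [3.142, 0.001, 1.276]
ft_force: [-0.9, 0.8, 0.2]
width: 52.6
```

Run:
```python
from h import *
go((515,97,195))
f=manip.grab_frame("wrist");cv2.imwrite("pics/w5.png",f["color"][:,:,::-1])
go((515,97,195))
f=manip.grab_frame("top");cv2.imwrite("pics/t5.png",f["color"][:,:,::-1])
f=manip.grab_frame("side");cv2.imwrite("pics/s5.png",f["color"][:,:,::-1])
```

```text
t 4.7 tcp [514.6   95.59 193.17] rot [3.1415e+00 5.0000e-04 1.2762e+00] j6 0.328 F [-0.87  0.78  0.21] T [0.025 0.022 0.045] w 52.61
shift [ 0.049 -0.001 -0.061] twist 0
t 4.75 tcp [514.56  94.88 193.07] rot [3.1415e+00 5.0000e-04 1.2748e+00] j6 0.328 F [-0.96 -0.66 -0.61] T [ 0.049  0.053 -0.018] w 52.41
shift [ 0.072 -0.007 -0.064] twist 0
```

View pics/w5.png

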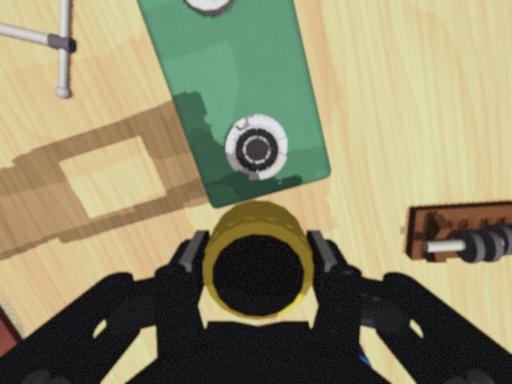

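View pics/s5.png

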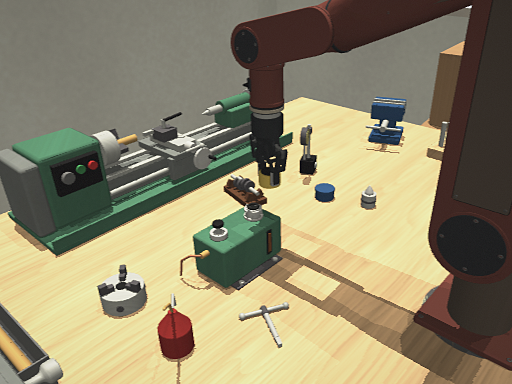

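View pics/t5.png

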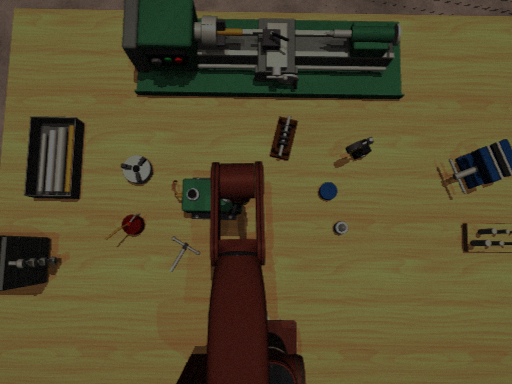

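The cap is held level in the wrist view, with its disc at (258,276). The neck is ahead of it at (257,148), showing a light flange, a dark seal ring and a bore. I'll enlarge that and measure neck and cap in the same view.

Run:
```python
from h import *
im=cv2.imread("pics/w5.png")
cv2.imwrite("pics/w5z.png",cv2.resize(im[105:195,205:325],None,fx=6,fy=6,interpolation=cv2.INTER_CUBIC))
P=pose(); f=manip.grab_frame("wrist")
print(np.round(P[0],2))
g=cv2.cvtColor(f["color"],cv2.COLOR_RGB2HSV)
# seal ring dark
m=cv2.inRange(g,(0,0,0),(180,255,70)); mm=np.zeros_like(m); mm[110:185,215:300]=m[110:185,215:300]
for e in ell(mm,300): print('dark',e,onz(f,e[0],141,P))
# non-green, light flange
m=cv2.inRange(g,(0,0,0),(180,60,255)); mm=np.zeros_like(m); mm[105:190,215:300]=m[105:190,215:300]
mm=cv2.morphologyEx(mm,cv2.MORPH_CLOSE,np.ones((5,5)))
for e in ell(mm,300): print('light',e,onz(f,e[0],138,P),onz(f,e[0],110,P))
# cap disc
m=cv2.inRange(g,(0,0,0),(180,255,50)); mm=np.zeros_like(m); mm[220:320,206:311]=m[220:320,206:311]
```

```text
[514.63  94.26 192.99]
dark ((255.31430053710938, 147.51983642578125), (39.93439865112305, 40.767860412597656), 34.716064453125) [526.52107785 140.60396413 141.        ]
light ((255.7853240966797, 144.5802764892578), (63.238746643066406, 65.98153686523438), 166.251708984375) [527.3223681  142.14098057 138.        ] [526.20207129 139.11628964 110.        ]
```

View pics/w5z.png

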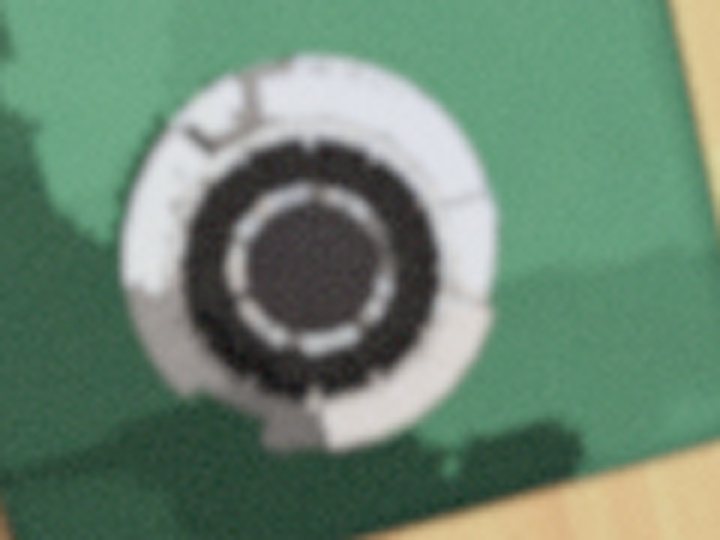

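Run:
```python
from h import *
for k in range(2):
    P=pose(); f=manip.grab_frame("wrist"); P2=(np.zeros(3),(np.pi,0,0))
    c=f["color"]; g=cv2.cvtColor(c,cv2.COLOR_RGB2HSV)
    m=cv2.inRange(g,(15,100,40),(40,255,255)); 
    ys,xs=np.nonzero(m[195:325,195:320]); print("yellow cols",xs.min()+195,xs.max()+195,"rows",ys.min()+195,ys.max()+195)
    # inner disc boundary: yellow pixels nearest the centre along radial lines
    pts=[]
    for a in np.deg2rad(np.arange(0,360,4)):
        for r in np.arange(30,62,0.5):
            x,y=258+r*np.cos(a),276+r*np.sin(a)
            if m[int(round(y)),int(round(x))]: pts.append((x,y));break
    pts=np.array(pts,np.float32); pts=pts[pts[:,1]<312]
    e=cv2.fitEllipseDirect(pts); print(len(pts),e)
    # in tool coords, z=-31 plane
    T=np.array(f["tool_from_camera"]); d=T[:3,:3]@np.linalg.inv(f["camera_matrix"])@np.array([*e[0],1.]); o=T[:3,3]
    for zz in (-30,-31,-32): print(zz,(o+d*(zz-o[2])/d[2]).round(2))
    m2=cv2.inRange(g,(0,0,0),(180,255,70)); mm=np.zeros_like(m2); mm[110:185,215:300]=m2[110:185,215:300]
    en=ell(mm,300)[0]; d=T[:3,:3]@np.linalg.inv(f["camera_matrix"])@np.array([*en[0],1.]); zz=P[0][2]-141
    print("neck in tool",(o+d*(zz-o[2])/d[2]).round(2),np.round(P[0],2),np.round(P[1],4))
v=c.copy(); cv2.ellipse(v,e,(255,0,0),1); cv2.imwrite("pics/w6.png",cv2.resize(v[100:330,180:340],None,fx=2.5,fy=2.5)[:,:,::-1])
```

```text
yellow cols 195 318 rows 195 324
78 ((257.700927734375, 274.8476867675781), (80.21965026855469, 90.1248550415039), 88.93570709228516)
-30 [ -1.09  -0.57 -30.  ]
-31 [ -0.44  -0.57 -31.  ]
-32 [  0.21  -0.57 -32.  ]
neck in tool [47.86 -2.39 51.96] [514.7   94.18 192.96] [3.1414e+00 2.0000e-04 1.2728e+00]
yellow cols 195 318 rows 195 324
78 ((257.6795349121094, 274.7825927734375), (80.19112396240234, 89.82237243652344), 89.57540893554688)
-30 [ -1.06  -0.58 -30.  ]
-31 [ -0.41  -0.58 -31.  ]
-32 [  0.24  -0.58 -32.  ]
neck in tool [47.82 -2.41 51.94] [514.74  94.24 192.94] [3.1414e+00 1.0000e-04 1.2727e+00]
```

View pics/w6.png

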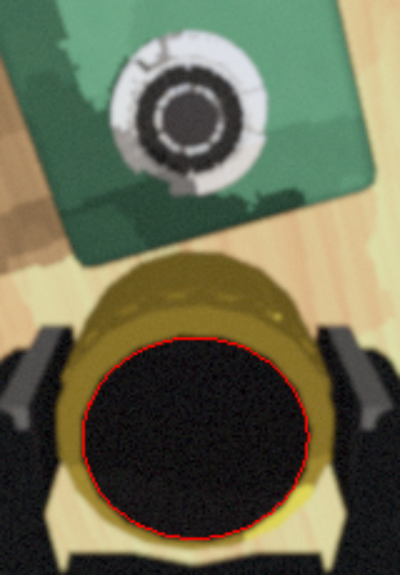

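Relative to the cap centre, the neck is 48.2 mm along tool x and -1.8 mm along tool y. I move over the neck and keep the cap's lower edge about 8 mm above it.

send_rows([
  [[0.8,-0.03,0],0],
  [[1.6,-0.06,0],0],
  [[1.6,-0.06,0.6],0],
  [[1.6,-0.06,1.2],0],
  [[1.6,-0.06,1.3],0],
])

```text
time: 5.5
tcp_pos: [525.5, 141.2, 151.4]
ee_rot: [-3.138, 0.002, 1.274]
ft_force: [-0.7, 0.4, -0.8]
width: 52.7
```

send_rows([
  [[0,0,0],0],
  [[0,0,0],0],
  [[0,0,0],0],
])

```text
time: 5.8
tcp_pos: [528.0, 141.6, 155.0]
ee_rot: [3.14, -0.001, 1.274]
ft_force: [-0.1, 0.4, -0.5]
width: 53.0
```

Run:
```python
from h import *
go((528.5,140,133.5))
f=manip.grab_frame("wrist");cv2.imwrite("pics/w7.png",f["color"][:,:,::-1])
f=manip.grab_frame("side");cv2.imwrite("pics/s7.png",cv2.resize(f["color"][170:270,190:320],None,fx=6,fy=6,interpolation=cv2.INTER_CUBIC)[:,:,::-1])
go((528.5,140,133.5))
```

```text
t 5.8 tcp [527.99 141.62 154.98] rot [ 3.1397e+00 -8.0000e-04  1.2740e+00] j6 0.415 F [-0.11  0.4  -0.54] T [-0.018  0.015 -0.009] w 52.96
shift [-0.047  0.031  0.716] twist 0
t 5.9 tcp [527.78 141.74 154.72] rot [ 3.1401e+00 -7.0000e-04  1.2743e+00] j6 0.415 F [-0.45 -0.24 -0.19] T [ 0.047 -0.005 -0.04 ] w 52.89
shift [-0.049  0.039  0.707] twist 0
```

View pics/w7.png

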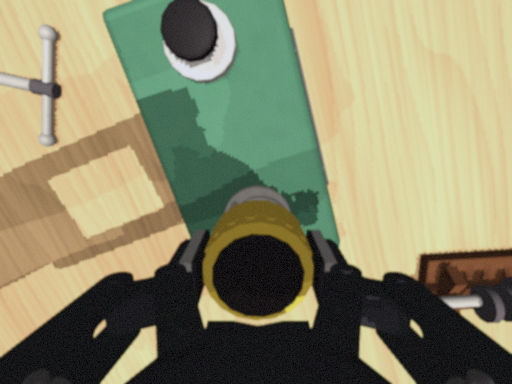

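View pics/s7.png

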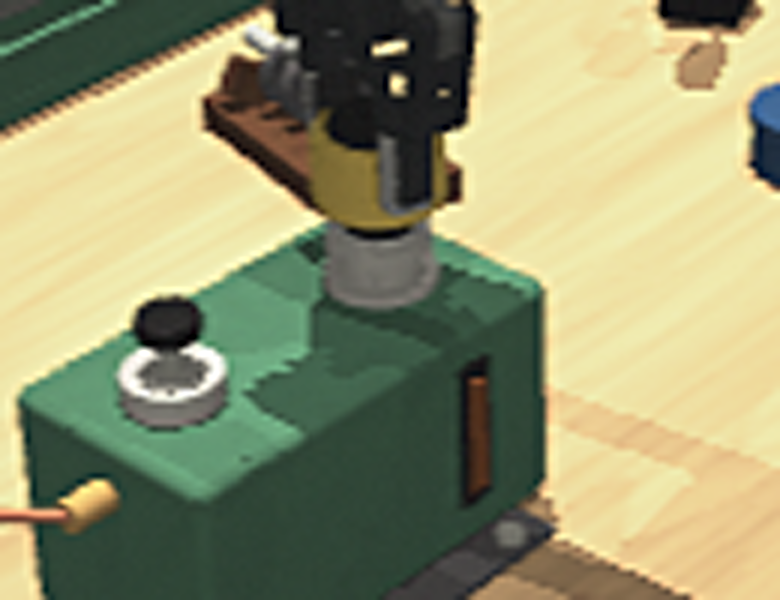

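In the side view the cap hangs just above the neck: cap columns about 308–447 and neck columns about 326–438 in the enlarged picture. I'll measure the offset with sub-pixel edges and perspective taken into account.

Run:
```python
from h import *
f=manip.grab_frame("side"); c=f["color"].astype(int)
np.save("side7.npy",f["color"])
Rv,t,K=np.array(f["rvec"],float),np.array(f["tvec"],float),f["camera_matrix"]
pr=lambda p:cv2.projectPoints(np.array(p,float).reshape(-1,1,3),Rv,t,K,None)[0].reshape(-1,2)
for z in(110,118,126,138,150,160,175,185): print(z,pr((528,141.3,z)).round(2), end=' ')
print(); print("d/dx",(pr((538,141.3,150))-pr((528,141.3,150))).round(2),"d/dy",(pr((528,151.3,150))-pr((528,141.3,150))).round(2))
for r in range(194,222):
    print(r,' '.join('%d/%d/%d'%tuple(c[r,x]) for x in list(range(238,249))+[-1]+list(range(256,268)) if x>0))
```

```text
110 [[252.98 216.1 ]] 118 [[252.87 213.38]] 126 [[252.76 210.63]] 138 [[252.59 206.48]] 150 [[252.42 202.28]] 160 [[252.27 198.75]] 175 [[252.05 193.4 ]] 185 [[251.9  189.79]] 
d/dx [[-2.94 -1.31]] d/dy [[-2.81  1.58]]
194 122/82/58 116/77/55 117/76/55 105/80/48 104/91/42 121/104/50 125/107/53 128/109/52 117/100/48 73/62/33 23/22/22 33/35/34 29/30/30 30/32/32 28/31/30 29/32/33 20/23/29 107/91/45 107/88/34 231/220/150 249/244/183 241/234/173 240/233/172
195 121/81/57 115/78/55 123/81/59 119/90/54 115/99/48 120/104/50 126/108/53 130/112/54 125/107/52 126/107/51 130/111/53 32/32/34 29/29/29 32/32/33 34/34/33 29/30/32 20/23/32 103/88/44 107/89/35 235/219/152 252/247/185 243/236/176 240/233/173
196 132/89/63 129/88/61 130/86/62 129/99/58 120/103/50 117/102/49 122/105/51 126/108/53 129/110/54 136/115/56 136/116/56 47/47/45 25/26/27 31/32/31 32/32/33 32/32/34 19/23/29 101/86/42 115/98/42 168/142/96 246/236/167 252/248/186 244/239/178
197 103/71/50 136/90/63 135/90/64 123/89/58 114/95/49 118/102/49 126/106/53 125/107/53 125/107/52 129/112/54 134/114/56 45/45/45 28/28/29 31/32/32 32/33/33 30/
[... 5251 characters left out ...]

219 81/125/95 83/126/96 84/128/99 88/134/103 94/143/110 69/107/82 36/57/43 77/83/75 110/107/101 117/112/107 115/112/106 111/108/101 114/112/105 118/113/107 118/112/107 100/101/95 64/84/70 48/77/58 50/77/60 50/75/58 60/92/72 68/104/81 66/102/79
220 100/156/119 103/160/121 95/146/111 93/140/107 68/103/79 38/55/43 39/59/45 40/61/47 50/68/55 85/91/82 116/113/107 129/123/117 113/111/104 91/100/89 66/86/71 48/76/57 50/79/59 51/79/61 51/77/60 63/96/74 71/107/83 69/105/80 71/106/82
221 102/158/120 103/160/121 106/165/125 82/126/95 45/66/51 50/74/58 49/73/58 40/60/47 41/62/48 41/63/48 39/60/45 49/67/54 45/73/55 51/81/61 52/81/62 52/81/62 53/80/61 54/79/63 53/79/62 53/78/62 63/96/74 59/90/70 50/75/59
```

The cap and neck columns agree to about 0.2–0.55 px, which is about 1 mm or less. I add a small correction and come down to just above the ramps.

send_rows([
  [[-0.02,-0.01,0.1],0],
  [[-0.02,-0.01,0.25],0],
  [[-0.02,-0.01,0.4],0],
  [[-0.02,-0.01,0.55],0],
  [[-0.02,-0.01,0.55],0],
])

```text
time: 6.45
tcp_pos: [526.9, 141.5, 136.8]
ee_rot: [3.142, -0.0, 1.274]
ft_force: [1.4, 2.1, -1.2]
width: 52.7
```

```bash
python3 -c "
from h import *
go((528,141,133.5))"
```

```text
t 6.45 tcp [526.87 141.52 136.8 ] rot [ 3.1415e+00 -4.0000e-04  1.2745e+00] j6 0.414 F [ 1.41  2.07 -1.24] T [ 0.194 -0.28   0.014] w 52.65
shift [-0.006  0.041  0.11 ] twist 0
```

There is a light sideways contact of about 2.5 N towards +x+y, so the cap is off centre the other way. I shift about 1.5 mm along that direction and read again.

send_rows([
  [[0.025,0.01,0],0],
  [[0.05,0.015,0],0],
  [[0.05,0.015,0],0],
  [[0.05,0.015,0],0],
])

```text
time: 6.85
tcp_pos: [527.5, 142.6, 137.2]
ee_rot: [-3.141, 0.0, 1.275]
ft_force: [0.2, 0.1, -0.5]
width: 52.7
```

```bash
python3 -c "
from h import *
go((528,141,133.5))"
```

```text
t 6.85 tcp [527.47 142.62 137.16] rot [-3.1413e+00  2.0000e-04  1.2746e+00] j6 0.416 F [ 0.17  0.09 -0.47] T [-0.02  -0.031 -0.014] w 52.72
shift [-0.046  0.033  0.122] twist 0
```

Free of contact. Now slow steps down to the ramps.

send_rows([
  [[0,0,0.03],0],
  [[0,0,0.06],0],
  [[0,0,0.08],0],
  [[0,0,0.08],0],
])

```text
time: 7.25
tcp_pos: [527.8, 142.7, 136.4]
ee_rot: [3.141, -0.0, 1.275]
ft_force: [-5.3, -0.4, 9.7]
width: 52.3
```

```bash
python3 -c "
from h import *
go((528,141,133.5))"
```

```text
t 7.25 tcp [527.79 142.68 136.39] rot [ 3.1411e+00 -1.0000e-04  1.2746e+00] j6 0.416 F [-5.25 -0.44  9.7 ] T [-0.132  0.781 -0.014] w 52.34
shift [-0.051  0.023  0.096] twist 0
```

Contact of 9.7 N with the cap middle about 39 mm above the tank, which suggests the lugs are sitting on the ribs (39.5). I back off to a light press and centre a little.

send_rows([
  [[0,0,-0.03],0],
  [[0,0,-0.04],0],
  [[0,0,-0.04],0],
])

```text
time: 7.55
tcp_pos: [527.8, 142.6, 136.5]
ee_rot: [3.141, -0.0, 1.274]
ft_force: [-2.6, 0.2, 5.1]
width: 52.8
```

```bash
python3 -c "
from h import *
go((528,141,133.5))"
```

```text
t 7.55 tcp [527.83 142.64 136.54] rot [ 3.1410e+00 -2.0000e-04  1.2745e+00] j6 0.416 F [-2.64  0.24  5.1 ] T [-0.079  0.341 -0.028] w 52.77
shift [-0.051  0.021  0.101] twist 0
```

send_rows([
  [[0,-0.02,-0.02],0],
  [[0,-0.03,-0.02],0],
  [[0,-0.03,-0.02],0],
])

```text
time: 7.85
tcp_pos: [527.0, 142.8, 136.6]
ee_rot: [3.141, -0.0, 1.274]
ft_force: [1.0, -0.1, 2.2]
width: 52.9
```

```bash
python3 -c "
from h import *
go((528,141,133.5))"
```

```text
t 7.85 tcp [527.05 142.84 136.63] rot [ 3.1409e+00 -2.0000e-04  1.2744e+00] j6 0.417 F [ 0.99 -0.06  2.16] T [-0.022 -0.252  0.037] w 52.88
shift [-0.05   0.048  0.104] twist 0
```

It now stands lightly at about 2 N. I start turning backwards (negative twist) in small steps.

send_rows([
  [[0,0,0],-0.3],
  [[0,0,0],-0.6],
  [[0,0,0],-0.9],
  [[0,0,0],-1.2],
])

```text
time: 8.25
tcp_pos: [526.6, 142.9, 136.6]
ee_rot: [-3.141, -0.0, 1.382]
ft_force: [0.0, -0.2, 2.3]
width: 52.7
```

```bash
python3 -c "
from h import *
go((528,141,133.5))"
```

```text
t 8.25 tcp [526.59 142.93 136.57] rot [-3.1413 -0.      1.3815] j6 0.31 F [ 0.02 -0.15  2.26] T [ 0.032  0.031 -0.01 ] w 52.74
shift [-0.054  0.058  0.102] twist 0
```

send_rows([
  [[0,0,0.01],-0.4],
  [[0,0,0.01],-0.8],
  [[0,0,0.01],-1.2],
  [[0,0,0.01],-1.6],
])

```text
time: 8.65
tcp_pos: [526.2, 143.0, 136.0]
ee_rot: [-3.14, -0.0, 1.522]
ft_force: [-0.5, 0.3, 1.5]
width: 52.5
```

```bash
python3 -c "
from h import *
go((528,141,133.5))"
```

```text
t 8.65 tcp [526.2  143.04 136.  ] rot [-3.1404e+00 -1.0000e-04  1.5215e+00] j6 0.17 F [-0.47  0.25  1.52] T [-0.005  0.149 -0.027] w 52.54
shift [-0.065  0.063  0.083] twist 0
```

send_rows([
  [[0,0,0.02],0],
  [[0,0,0.03],0],
  [[0,0,0.03],0],
])

```text
time: 8.95
tcp_pos: [526.6, 142.8, 135.1]
ee_rot: [-3.141, 0.0, 1.519]
ft_force: [0.8, -0.9, -0.7]
width: 52.3
```

```bash
python3 -c "
from h import *
go((528,141,133.5))"
```

```text
t 8.95 tcp [526.59 142.8  135.1 ] rot [-3.1412e+00  2.0000e-04  1.5185e+00] j6 0.173 F [ 0.82 -0.91 -0.73] T [-0.087 -0.114  0.034] w 52.33
shift [-0.058  0.05   0.053] twist 0
```

The force dropped away at z=135.1, so it has come off the first support. I feel for the next level.

send_rows([
  [[0,0,0.03],0],
  [[0,0,0.05],0],
  [[0,0,0.05],0],
])

```text
time: 9.25
tcp_pos: [526.7, 142.8, 133.8]
ee_rot: [-3.142, 0.0, 1.519]
ft_force: [0.3, -0.1, -0.3]
width: 52.8
```

```bash
python3 -c "
from h import *
go((528,141,133.5))"
```

```text
t 9.25 tcp [526.72 142.84 133.79] rot [-3.1415e+00  1.0000e-04  1.5188e+00] j6 0.172 F [ 0.29 -0.1  -0.34] T [-0.072 -0.109 -0.025] w 52.81
shift [-0.059  0.046  0.01 ] twist 0
```

send_rows([
  [[0,0,0.02],0],
  [[0,0,0.04],0],
  [[0,0,0.04],0],
])

```text
time: 9.55
tcp_pos: [526.8, 142.9, 133.6]
ee_rot: [3.141, 0.0, 1.519]
ft_force: [-2.4, -0.8, 5.5]
width: 52.6
```

```bash
python3 -c "
from h import *
go((528,141,133.5))"
```

```text
t 9.55 tcp [526.82 142.88 133.56] rot [3.1414e+00 1.0000e-04 1.5189e+00] j6 0.172 F [-2.42 -0.76  5.48] T [-0.168  0.383  0.045] w 52.63
shift [-0.061  0.042  0.002] twist 0
```

Firm ramp-top contact at 133.6, matching the expected 36.5 mm. I ease the press and keep turning backwards.

send_rows([
  [[0,0,-0.01],-0.5],
  [[0,0,-0.01],-1.0],
  [[0,0,-0.01],-1.5],
  [[0,0,-0.01],-2.0],
  [[0,0,-0.01],-2.5],
])

```text
time: 10.05
tcp_pos: [527.0, 143.1, 133.6]
ee_rot: [3.141, -0.0, 1.739]
ft_force: [-1.3, -0.2, 2.6]
width: 52.8
```

```bash
python3 -c "
from h import *
go((528,141,133.5))"
```

```text
t 10.05 tcp [527.05 143.06 133.61] rot [ 3.1407e+00 -2.0000e-04  1.7387e+00] j6 -0.048 F [-1.3  -0.22  2.61] T [-0.043 -0.013 -0.037] w 52.79
shift [-0.073  0.02   0.004] twist 0
```

send_rows([
  [[0,0,0],-0.5],
  [[0,0,0],-1.0],
  [[0,0,0],-1.5],
  [[0,0,0],-2.0],
  [[0,0,0],-2.5],
])

```text
time: 10.55
tcp_pos: [527.0, 143.1, 133.6]
ee_rot: [3.141, -0.0, 1.957]
ft_force: [-1.3, 0.6, 3.3]
width: 52.6
```

```bash
python3 -c "
from h import *
go((528,141,133.5))"
```

```text
t 10.55 tcp [526.97 143.09 133.62] rot [ 3.1409e+00 -1.0000e-04  1.9568e+00] j6 -0.266 F [-1.29  0.61  3.32] T [-0.018  0.146 -0.047] w 52.59
shift [-0.077  0.006  0.004] twist 0
```

send_rows([
  [[0,0,0],-0.5],
  [[0,0,0],-1.0],
  [[0,0,0],-1.5],
  [[0,0,0],-2.0],
  [[0,0,0],-2.5],
])

```text
time: 11.05
tcp_pos: [526.2, 143.2, 133.5]
ee_rot: [-3.141, -0.001, 2.175]
ft_force: [-3.6, -1.4, 4.6]
width: 52.6
```

```bash
python3 -c "
from h import *
go((528,141,133.5))"
```

```text
t 11.05 tcp [526.18 143.17 133.53] rot [-3.1408e+00 -1.0000e-03  2.1750e+00] j6 -0.484 F [-3.63 -1.39  4.57] T [-0.018  0.712 -0.121] w 52.62
shift [-0.094  0.009  0.001] twist 0
```

Sideways force is growing (-3.6 N in x), so I re-centre slightly against it while continuing.

send_rows([
  [[0.01,-0.015,-0.005],0],
  [[0.01,-0.025,-0.005],0],
  [[0.01,-0.025,-0.005],0],
])

```text
time: 11.35
tcp_pos: [526.2, 143.0, 133.6]
ee_rot: [3.141, -0.0, 2.173]
ft_force: [-0.6, 2.2, 4.6]
width: 52.5
```

```bash
python3 -c "
from h import *
go((528,141,133.5))"
```

```text
t 11.35 tcp [526.17 143.02 133.58] rot [ 3.1407e+00 -1.0000e-04  2.1728e+00] j6 -0.482 F [-0.56  2.18  4.65] T [0.266 0.196 0.021] w 52.51
shift [-0.09   0.012  0.003] twist 0
```

send_rows([
  [[0,0,-0.008],-0.5],
  [[0,0,-0.008],-1.0],
  [[0,0,-0.008],-1.5],
  [[0,0,-0.008],-2.0],
])

```text
time: 11.75
tcp_pos: [525.8, 142.7, 133.6]
ee_rot: [-3.141, -0.0, 2.349]
ft_force: [-1.8, 0.2, 4.4]
width: 52.4
```

```bash
python3 -c "
from h import *
go((528,141,133.5))"
```

```text
t 11.75 tcp [525.76 142.66 133.56] rot [-3.1411e+00 -3.0000e-04  2.3490e+00] j6 -0.658 F [-1.84  0.21  4.42] T [-0.041  0.459 -0.079] w 52.38
shift [-0.092  0.014  0.002] twist 0
```

send_rows([
  [[0.01,-0.01,-0.008],-0.5],
  [[0.01,-0.01,-0.008],-1.0],
  [[0.01,-0.01,-0.008],-1.5],
  [[0.01,-0.01,-0.008],-2.0],
])

```text
time: 12.15
tcp_pos: [525.2, 142.4, 133.6]
ee_rot: [-3.141, -0.0, 2.524]
ft_force: [-2.8, -0.5, 3.9]
width: 52.4
```

```bash
python3 -c "
from h import *
go((528,141,133.5))"
```

```text
t 12.15 tcp [525.19 142.4  133.58] rot [-3.1406e+00 -4.0000e-04  2.5236e+00] j6 -0.832 F [-2.79 -0.5   3.95] T [-0.205  0.38  -0.108] w 52.43
shift [-0.104  0.016  0.003] twist 0
```

The TCP is drifting in a way that suggests the cap sits about 1.7 mm off the tool axis, so I compensate for the orbit as I turn.

send_rows([
  [[0.01,-0.015,-0.005],-0.4],
  [[0.01,-0.015,-0.005],-0.8],
  [[0.01,-0.015,-0.005],-1.2],
  [[0.01,-0.015,-0.005],-1.6],
])

```text
time: 12.55
tcp_pos: [524.7, 142.1, 133.6]
ee_rot: [-3.141, -0.001, 2.663]
ft_force: [-2.2, -1.0, 2.9]
width: 52.4
```

```bash
python3 -c "
from h import *
go((528,141,133.5))"
```

```text
t 12.55 tcp [524.68 142.13 133.6 ] rot [-3.1405e+00 -5.0000e-04  2.6628e+00] j6 -0.972 F [-2.21 -1.01  2.86] T [-0.212  0.338 -0.13 ] w 52.43
shift [-0.116  0.017  0.003] twist 0
```

send_rows([
  [[0.01,-0.02,0.003],-0.3],
  [[0.01,-0.02,0.003],-0.6],
  [[0.01,-0.02,0.003],-0.9],
  [[0.01,-0.02,0.003],-1.2],
])

```text
time: 12.95
tcp_pos: [524.2, 141.9, 133.6]
ee_rot: [-3.141, -0.001, 2.769]
ft_force: [-1.4, -1.6, 1.4]
width: 52.7
```

```bash
python3 -c "
from h import *
go((528,141,133.5))"
```

```text
t 12.95 tcp [524.2  141.92 133.57] rot [-3.1410e+00 -5.0000e-04  2.7686e+00] j6 -1.078 F [-1.38 -1.57  1.38] T [-0.182  0.298 -0.031] w 52.67
shift [-0.129  0.018  0.002] twist 0
```

send_rows([
  [[0.005,-0.01,0.015],0],
  [[0.005,-0.01,0.02],0],
  [[0.005,-0.01,0.02],0],
])

```text
time: 13.25
tcp_pos: [524.3, 141.9, 133.5]
ee_rot: [-3.142, 0.0, 2.767]
ft_force: [-1.3, -0.8, 5.8]
width: 52.7
```

```bash
python3 -c "
from h import *
go((528,141,133.5))"
```

```text
t 13.25 tcp [524.29 141.87 133.53] rot [-3.1415e+00  2.0000e-04  2.7667e+00] j6 -1.077 F [-1.31 -0.79  5.81] T [-0.201  0.361  0.011] w 52.67
shift [-0.126  0.018  0.001] twist 0
```

Still on the ramp. I ease off and turn on.

send_rows([
  [[0.005,-0.015,-0.008],-0.3],
  [[0.005,-0.015,-0.008],-0.6],
  [[0.005,-0.015,-0.008],-0.9],
  [[0.005,-0.015,-0.008],-1.0],
])

```text
time: 13.65
tcp_pos: [524.1, 141.6, 133.5]
ee_rot: [3.141, 0.0, 2.855]
ft_force: [-0.4, 0.3, 3.5]
width: 52.6
```

```bash
python3 -c "
from h import *
go((528,141,133.5))"
```

```text
t 13.65 tcp [524.06 141.55 133.48] rot [3.1415e+00 3.0000e-04 2.8555e+00] j6 -1.166 F [-0.38  0.34  3.53] T [-0.105  0.157 -0.015] w 52.65
shift [-0.131  0.019 -0.001] twist 0
```

send_rows([
  [[0.003,-0.01,0],-0.3],
  [[0.003,-0.01,0],-0.6],
  [[0.003,-0.01,0],-0.9],
  [[0.003,-0.01,0],-1.0],
])

```text
time: 14.05
tcp_pos: [523.6, 141.4, 133.3]
ee_rot: [3.142, -0.0, 2.943]
ft_force: [0.0, 0.8, 2.7]
width: 52.6
```

```bash
python3 -c "
from h import *
go((528,141,133.5))"
```

```text
t 14.05 tcp [523.65 141.36 133.27] rot [ 3.1416e+00 -2.0000e-04  2.9428e+00] j6 -1.254 F [0.01 0.8  2.66] T [ 0.074  0.117 -0.028] w 52.6
shift [-0.145  0.017 -0.008] twist 0
```

send_rows([
  [[0.003,-0.008,0.004],-0.3],
  [[0.003,-0.008,0.004],-0.6],
  [[0.003,-0.008,0.004],-0.9],
  [[0.003,-0.008,0.004],-1.0],
])

```text
time: 14.45
tcp_pos: [523.3, 140.9, 132.7]
ee_rot: [-3.141, -0.001, 3.03]
ft_force: [-0.1, 0.7, -0.5]
width: 52.5
```

```bash
python3 -c "
from h import *
go((528,141,133.5))"
```

```text
t 14.45 tcp [523.26 140.88 132.7 ] rot [-3.1412e+00 -8.0000e-04  3.0301e+00] j6 -1.342 F [-0.07  0.66 -0.54] T [-0.027  0.056  0.026] w 52.52
shift [-0.157  0.022 -0.027] twist 0
```

Support has gone: z is below ramp level with zero force, so the lugs are over the gaps. I follow it down gently.

send_rows([
  [[0,0,0.03],-0.4],
  [[0,0,0.07],-0.6],
  [[0,0,0.1],-0.6],
  [[0,0,0.1],-0.6],
])

```text
time: 14.85
tcp_pos: [523.5, 140.9, 129.9]
ee_rot: [-3.141, -0.0, 3.08]
ft_force: [0.8, -1.6, -0.2]
width: 52.5
```

```bash
python3 -c "
from h import *
go((528,141,124.5))"
```

```text
t 14.85 tcp [523.51 140.86 129.93] rot [-3.1412e+00 -3.0000e-04  3.0804e+00] j6 -1.392 F [ 0.81 -1.6  -0.19] T [-0.169 -0.054  0.006] w 52.54
shift [-0.149  0.014  0.181] twist 0
```

send_rows([
  [[0,0,0.04],0],
  [[0,0,0.08],0],
  [[0,0,0.12],0],
  [[0,0,0.15],0],
  [[0,0,0.15],0],
])

```text
time: 15.35
tcp_pos: [523.6, 140.9, 125.6]
ee_rot: [-3.141, 0.0, 3.081]
ft_force: [1.0, -2.2, 0.0]
width: 52.7
```

```bash
python3 -c "
from h import *
go((528,141,124.5))"
```

```text
t 15.35 tcp [523.64 140.9  125.64] rot [-3.1413e+00  1.0000e-04  3.0808e+00] j6 -1.392 F [ 0.99 -2.24  0.03] T [-0.364 -0.083 -0.042] w 52.66
shift [-0.145  0.012  0.038] twist 0
```

send_rows([
  [[0,-0.02,0.02],0],
  [[0,-0.02,0.035],0],
  [[0,-0.02,0.035],0],
])

```text
time: 15.65
tcp_pos: [523.4, 140.7, 124.5]
ee_rot: [3.141, -0.0, 3.081]
ft_force: [0.8, 0.5, -0.4]
width: 52.8
```

```bash
python3 -c "
from h import *
go((528,141,124.5))"
```

```text
t 15.65 tcp [523.36 140.74 124.47] rot [ 3.1412e+00 -5.0000e-04  3.0809e+00] j6 -1.393 F [ 0.76  0.45 -0.36] T [ 0.033 -0.038 -0.065] w 52.78
shift [-0.154  0.018 -0.001] twist 0
```

Dropped to 124.5, which matches 27.5 mm above the tank. Now I screw clockwise, following the thread down about 0.5 mm per 10° and compensating for the cap's offset.

send_rows([
  [[0,0.003,0.01],0.4],
  [[0,0.006,0.015],0.8],
  [[0,0.009,0.015],1.2],
  [[0,0.012,0.02],1.6],
  [[0,0.014,0.02],2.0],
])

```text
time: 16.15
tcp_pos: [523.6, 141.1, 124.2]
ee_rot: [3.141, 0.0, 2.905]
ft_force: [-0.3, 0.4, 0.9]
width: 52.7
```

```bash
python3 -c "
from h import *
go((526,140.5,121.5))"
```

```text
t 16.15 tcp [523.62 141.15 124.21] rot [3.1412 0.     2.905 ] j6 -1.217 F [-0.32  0.45  0.92] T [ 0.022  0.061 -0.033] w 52.68
shift [-0.082 -0.002  0.09 ] twist 0
```

send_rows([
  [[0,0.003,0.005],0.4],
  [[0,0.006,0.01],0.8],
  [[0,0.009,0.014],1.2],
  [[0,0.012,0.018],1.6],
  [[0,0.014,0.02],2.0],
])

```text
time: 16.65
tcp_pos: [523.9, 141.6, 123.9]
ee_rot: [3.141, 0.0, 2.731]
ft_force: [-0.7, 0.3, 1.7]
width: 52.6
```

```bash
python3 -c "
from h import *
go((526,140.5,121.5))"
```

```text
t 16.65 tcp [523.93 141.62 123.86] rot [3.1409e+00 4.0000e-04 2.7305e+00] j6 -1.041 F [-0.68  0.32  1.74] T [-0.007  0.02   0.005] w 52.6
shift [-0.078 -0.007  0.079] twist 0
```

send_rows([
  [[0,0.003,0.004],0.4],
  [[0,0.006,0.008],0.8],
  [[0,0.009,0.012],1.2],
  [[0,0.012,0.016],1.6],
  [[0,0.014,0.02],2.0],
])

```text
time: 17.15
tcp_pos: [524.2, 142.0, 123.4]
ee_rot: [3.141, 0.001, 2.556]
ft_force: [-0.2, -0.6, 1.2]
width: 52.6
```

```bash
python3 -c "
from h import *
go((526,140.5,121.5))"
```

```text
t 17.15 tcp [524.25 141.98 123.37] rot [3.1407e+00 5.0000e-04 2.5560e+00] j6 -0.866 F [-0.24 -0.63  1.19] T [-0.004 -0.037 -0.033] w 52.6
shift [-0.076 -0.009  0.062] twist 0
```

send_rows([
  [[0,0.003,0.004],0.4],
  [[0,0.006,0.008],0.8],
  [[0,0.009,0.012],1.2],
  [[0,0.012,0.018],1.6],
  [[0,0.014,0.022],2.0],
])

```text
time: 17.65
tcp_pos: [524.6, 142.2, 122.8]
ee_rot: [3.141, 0.001, 2.382]
ft_force: [0.4, -0.8, 1.5]
width: 52.8
```

```bash
python3 -c "
from h import *
go((526,140.5,121.5))"
```

```text
t 17.65 tcp [524.56 142.21 122.77] rot [3.1406e+00 7.0000e-04 2.3815e+00] j6 -0.691 F [ 0.36 -0.8   1.52] T [-0.079 -0.002  0.088] w 52.77
shift [-0.074 -0.008  0.042] twist 0
```

send_rows([
  [[0,0.003,0.004],0.4],
  [[0,0.006,0.008],0.8],
  [[0,0.009,0.012],1.2],
  [[0,0.012,0.016],1.6],
  [[0,0.014,0.02],2.0],
])

```text
time: 18.15
tcp_pos: [524.7, 142.5, 121.9]
ee_rot: [3.141, 0.0, 2.207]
ft_force: [-0.1, -0.6, -0.2]
width: 52.9
```

```bash
python3 -c "
from h import *
go((526,140.5,121.5))"
```

```text
t 18.15 tcp [524.72 142.48 121.86] rot [3.1408e+00 4.0000e-04 2.2070e+00] j6 -0.516 F [-0.13 -0.65 -0.17] T [-0.042 -0.122  0.082] w 52.88
shift [-0.078 -0.005  0.012] twist 0
```

50° turned, z=121.9 and almost down. Smaller steps from here, watching the torque.

send_rows([
  [[0,0.003,0.004],0.4],
  [[0,0.006,0.008],0.8],
  [[0,0.008,0.01],1.2],
  [[0,0.008,0.01],1.2],
])

```text
time: 18.55
tcp_pos: [524.9, 142.7, 121.7]
ee_rot: [3.141, 0.0, 2.103]
ft_force: [-0.2, -0.4, 1.1]
width: 52.9
```

```bash
python3 -c "
from h import *
go((526,140.5,121.5))"
```

```text
t 18.55 tcp [524.94 142.73 121.72] rot [3.1406e+00 1.0000e-04 2.1033e+00] j6 -0.412 F [-0.17 -0.36  1.11] T [ 0.008 -0.065 -0.051] w 52.91
shift [-0.082 -0.007  0.007] twist 0
```

send_rows([
  [[0,0.003,0.003],0.4],
  [[0,0.006,0.006],0.8],
  [[0,0.009,0.009],1.2],
  [[0,0.012,0.012],1.6],
  [[0,0.012,0.012],1.6],
])

```text
time: 19.05
tcp_pos: [525.4, 142.9, 121.6]
ee_rot: [3.14, 0.0, 1.965]
ft_force: [-0.3, -0.4, 3.9]
width: 52.7
```

```bash
python3 -c "
from h import *
go((526,140.5,121.5))"
```

```text
t 19.05 tcp [525.41 142.91 121.65] rot [3.1403e+00 1.0000e-04 1.9645e+00] j6 -0.273 F [-0.27 -0.35  3.86] T [ 0.005 -0.012 -0.002] w 52.73
shift [-0.082 -0.013  0.005] twist 0
```

send_rows([
  [[0,0.003,0],0.4],
  [[0,0.006,0],0.8],
  [[0,0.009,0],1.2],
  [[0,0.009,0],1.2],
])

```text
time: 19.45
tcp_pos: [525.7, 143.0, 121.6]
ee_rot: [3.14, 0.0, 1.86]
ft_force: [0.2, 0.0, 4.9]
width: 52.4
```

```bash
python3 -c "
from h import *
go((526,140.5,121.5))"
```

```text
t 19.45 tcp [525.71 142.96 121.63] rot [3.1402 0.     1.8603] j6 -0.169 F [0.19 0.04 4.9 ] T [-0.016 -0.105 -0.032] w 52.35
shift [-0.081 -0.014  0.004] twist 0
```

70° turned and z is steady at 121.6, the expected home height. I ease off my press to see whether the thread alone holds the cap down.

send_rows([
  [[0,0,-0.01],0],
  [[0,0,-0.025],0],
  [[0,0,-0.025],0],
])

```text
time: 19.75
tcp_pos: [525.6, 142.9, 121.7]
ee_rot: [3.14, -0.0, 1.86]
ft_force: [4.3, 1.3, 0.2]
width: 52.7
```

```bash
python3 -c "
from h import *
go((526,140.5,121.5))"
```

```text
t 19.75 tcp [525.64 142.94 121.74] rot [ 3.1403 -0.      1.8599] j6 -0.169 F [4.26 1.3  0.18] T [ 0.234 -0.631  0.044] w 52.7
shift [-0.081 -0.012  0.008] twist 0
```

send_rows([
  [[-0.005,0.008,0],0.3],
  [[-0.005,0.016,0],0.6],
  [[-0.005,0.018,0],0.6],
  [[-0.005,0.018,0],0.6],
])

```text
time: 20.15
tcp_pos: [525.4, 142.7, 121.7]
ee_rot: [-3.141, -0.0, 1.807]
ft_force: [-1.0, -0.0, 4.3]
width: 52.4
```

```bash
python3 -c "
from h import *
go((526,140.5,121.5))"
```

```text
t 20.15 tcp [525.35 142.7  121.68] rot [-3.1408 -0.      1.8069] j6 -0.116 F [-1.01 -0.04  4.34] T [ 0.054 -0.049 -0.018] w 52.43
shift [-0.076  0.004  0.006] twist 0
```

send_rows([
  [[0,0,-0.015],0],
  [[0,0,-0.02],0],
  [[0,0,-0.02],0],
])

```text
time: 20.45
tcp_pos: [525.3, 142.7, 121.8]
ee_rot: [-3.141, -0.0, 1.807]
ft_force: [1.6, 0.6, -1.7]
width: 52.3
```

```bash
python3 -c "
from h import *
go((526,140.5,121.5))"
```

```text
t 20.45 tcp [525.32 142.72 121.75] rot [-3.1407e+00 -1.0000e-04  1.8069e+00] j6 -0.116 F [ 1.62  0.58 -1.73] T [ 0.203 -0.308 -0.016] w 52.33
shift [-0.077  0.005  0.008] twist 0
```

Pulling up with about 1.7 N leaves the cap where it is, so the thread holds it. Opening the fingers.

send_rows([
  [[0,0,0],0],
  [[0,0,0],0],
  [[0,0,0],0],
  [[0,0,0],0],
  [[0,0,0],0],
], fingers=0)

```text
time: 20.95
tcp_pos: [525.7, 142.8, 122.4]
ee_rot: [3.142, -0.0, 1.807]
ft_force: [-0.3, -0.1, -0.1]
width: 85.0
```

Run:
```python
from h import *
go((526,140.5,121.5))
f=manip.grab_frame("wrist");cv2.imwrite("pics/w9.png",f["color"][:,:,::-1])
```

```text
t 20.95 tcp [525.7  142.77 122.39] rot [ 3.1416 -0.      1.8068] j6 -0.116 F [-0.28 -0.09 -0.06] T [-0.014 -0.056  0.042] w 84.95
shift [-0.076 -0.008  0.03 ] twist 0
```

View pics/w9.png

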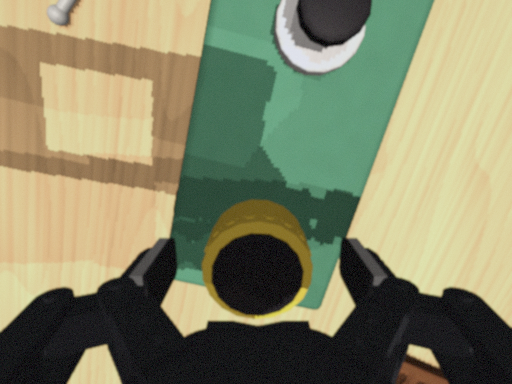

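The cap stands level on the neck, with its disc at (258,274), and both fingers are clear. I rise straight up and check from the side.

send_rows([
  [[0,0,-0.3],0],
  [[0,0,-1.0],0],
  [[0,0,-2.2],0],
  [[0,0,-3.4],0],
  [[0,0,-3.4],0],
])

```text
time: 21.5
tcp_pos: [529.2, 143.2, 231.5]
ee_rot: [3.13, 0.001, 1.807]
ft_force: [0.7, -0.5, 0.6]
width: 85.4
```

Run:
```python
from h import *
go((526,140.5,121.5))
f=manip.grab_frame("side");cv2.imwrite("pics/s10.png",cv2.resize(f["color"][170:270,190:320],None,fx=6,fy=6,interpolation=cv2.INTER_CUBIC)[:,:,::-1])
Rv,t,K=np.array(f["rvec"],float),np.array(f["tvec"],float),f["camera_matrix"]
pr=lambda p:cv2.projectPoints(np.array(p,float).reshape(-1,1,3),Rv,t,K,None)[0].reshape(-1,2)
for x,y in((526,140.5),(524,137.4)):
  print([(z,((pr((x,y,z))[0]-[190,170])*6).round(1).tolist()) for z in(110,116.5,119.5,152.5,155.5)])
f=manip.grab_frame("wrist");cv2.imwrite("pics/w10.png",f["color"][:,:,::-1])
g=cv2.cvtColor(f["color"],cv2.COLOR_RGB2HSV); P=pose()
m=cv2.inRange(g,(0,0,0),(180,255,50)); m[:, :190]=0; m[:,330:]=0; m[:140]=0;m[270:]=0
for e in ell(m,400): print(e,onz(f,e[0],152.5,P))
```

```text
t 21.5 tcp [529.22 143.25 231.54] rot [3.1305e+00 1.3000e-03 1.8069e+00] j6 -0.116 F [ 0.73 -0.46  0.62] T [-0.005  0.037  0.009] w 85.36
shift [-0.059 -0.167  3.666] twist 0
[(110, [382.7, 277.5]), (116.5, [382.2, 264.2]), (119.5, [381.9, 258.0]), (152.5, [379.2, 189.2]), (155.5, [378.9, 182.9])]
[(110, [391.3, 276.1]), (116.5, [390.8, 262.8]), (119.5, [390.6, 256.6]), (152.5, [387.9, 187.9]), (155.5, [387.7, 181.5])]
((253.28782653808594, 201.86183166503906), (45.41935729980469, 47.6944580078125), 77.28912353515625) [523.1871232  142.62575862 152.5       ]
```

View pics/s10.png

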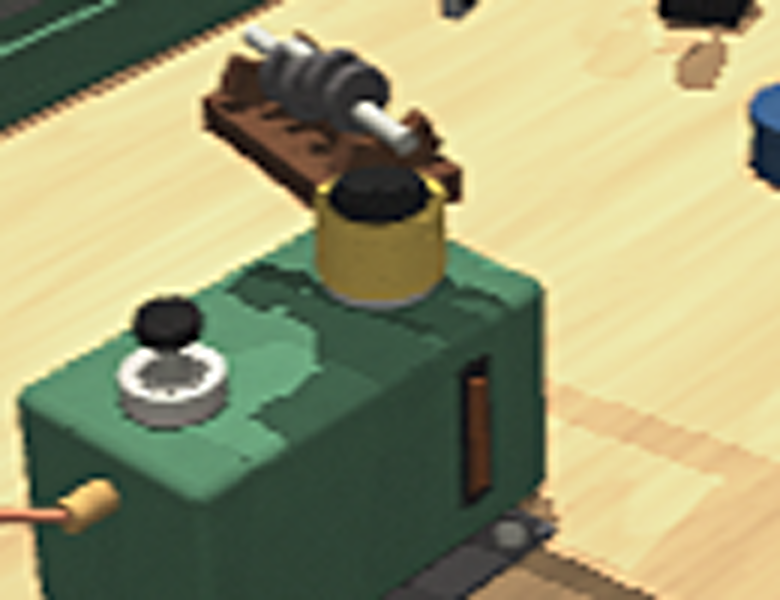

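View pics/w10.png

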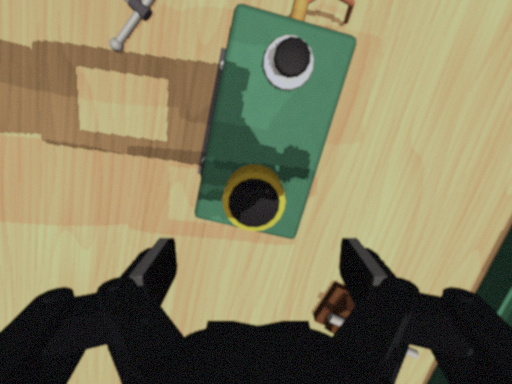

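In the side view the cap sits level and low, with only a thin rim of the neck flange showing under its skirt. Its disc is near (379,192) in the enlarged picture, against (379,189) expected for home. One more check that it stays put, then I hand in.

send_rows([
  [[0,0,0],0],
  [[0,0,0],0],
  [[0,0,0],0],
  [[0,0,0],0],
  [[0,0,0],0],
])

```text
time: 22.1
tcp_pos: [525.5, 142.8, 223.9]
ee_rot: [-3.141, -0.0, 1.807]
ft_force: [1.0, 0.6, -0.2]
width: 85.3
```

Run:
```python
from h import *
go((526,140.5,121.5))
f=manip.grab_frame("side"); a=cv2.resize(f["color"][170:270,190:320],None,fx=6,fy=6,interpolation=cv2.INTER_CUBIC)[:,:,::-1]
b=cv2.imread("pics/s10.png"); d=cv2.absdiff(np.ascontiguousarray(a),b)[150:310,300:460]
print("diff cap region mean",d.mean(),"max",d.max())
for im in (a,b):
    m=cv2.inRange(cv2.cvtColor(np.ascontiguousarray(im),cv2.COLOR_BGR2HSV),(20,120,50),(35,255,255))[150:310,300:460]
    ys,xs=np.nonzero(m); print(xs.mean()+300,ys.mean()+150,ys.max()+150)
```

```text
t 22.1 tcp [525.5  142.76 223.87] rot [-3.1408e+00 -1.0000e-04  1.8068e+00] j6 -0.116 F [ 0.99  0.62 -0.22] T [ 0.011 -0.016 -0.026] w 85.34
shift [-7.800e-02  1.000e-03  3.412e+00] twist 0
diff cap region mean 1.9230729166666667 max 72
380.90776607747273 248.2219819481008 298
381.2288407163054 248.08576814326108 298
```

```bash
python3 -c "
from plant import manip
print(manip.sign_off())"
```

```text
the job is handed in; nothing more can be done
None
```

The yellow filler cap is screwed home on the neck and released, and the job is handed in at 22 s of the 61 s allowed.

- **Placing:** I picked the cap off the bench and set it on the neck. It first landed on the ribs at about 39 mm, and my press read 9.7 N for a moment before I eased off. Turned backwards, it came down onto the ramps at 36.5 mm.
- **The drop:** I turned it about 100° backwards in all, pressing with 2–6 N. The support then went away and it dropped about 9 mm.
- **Screwing home:** I turned it 73° clockwise and it came down a further 2.8–3 mm. I felt no hard stop, and the torque stayed around 0.1 N m.

**Last checks:**
- A light upward pull of about 1.7 N left the cap where it was.
- After release, two side views 0.55 s apart show it level, low and unmoved. The skirt's lower edge is on the same pixel row in both.

**Checks that disagreed:**
- The cameras differed by 2–3 mm on where the cap and neck are. My first small sideways correction went the wrong way and touched the neck with about 2.5 N.
- The cap also turned out to be about 2 mm off the tool axis, so I re-centred it by feel while turning. Sideways force peaked at about 5 N on the first landing and stayed under 5 N after that.
- I did not re-measure the other bench items, but in the final views those I could see looked where they had been.

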